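# Bolt the shadow lantern and hold the amber filter cell in its light

### The arm

A 7-joint arm with a two-finger parallel gripper is mounted at the origin on the work surface. World frame = base frame: x ahead of the robot, y to its left, z up, the work surface at z = 0. Lengths are in m, angles in rad, forces in N, time in s.
With the tool pointing down it reaches from about 0.425 to 0.925 m from the base axis. Payload 6.8 kg.
Tool frame: the origin (TCP) lies at the very end of the fingers, on their centre line; the grasp point (between the pads) lies 19 mm behind it; z points along the fingers, y is the line along which they close (so a half turn about z gives the same grasp; the last joint's range is limited). The gripper opens to 85 mm and grips with 20 to 120 N. Pads are 22 mm wide; open, the fingers measure 114 mm over their backs; the gripper's body (76 mm by 85 mm) begins 54 mm behind the grasp point. The pads swing forward as they close: fully open they stand 13 mm farther back than shut.
Start: joints at [1.131, 0.477, 0.022, 1.555, -0.011, 1.109, -0.083], TCP at [0.22, -0.638, 0.199] pointing down, gripper open.
Joint ranges: [-2.96, 2.96], [-0.34, 2.1], [-1.41, 1.46], [0.24, 2.44], [-1.37, 4.51], [0.17, 1.92], [-2.96, 2.96]. Speed limits (rad/s): [2.39, 2.39, 3.14, 3.14, 3.14, 3.14, 3.14].

### API

Orientations are given as a unit quaternion [w, x, y, z].
In Python, from station import get_obs, read_camera, hand_in gives the robot as it stands.
- The arm moves only by the tool arm_command, never from a script. Its argument "commands" is one flat list of numbers, 7 for each row, row after row: the shift along the tool's x, y, z in m, then the turn, a rotation vector about the tool's x, y, z in degrees, then the opening, from 0 (shut) to 1 (fully open). In form: [tx, ty, tz, rx, ry, rz, fingers, tx, ty, tz, rx, ry, rz, fingers, ...]. A call has 1 to 8 rows; each row is the pose to reach, as a shift and turn from the pose commanded when the call began, along the tool's axes at that moment; what a row does not reach only later rows make up. A row lasts 1/10 s, in which the tool goes at most 50 mm and 8.59 degrees, less where a joint would pass 70% of its speed; a pose out of reach is approached as far as the arm can. A call with a gripper value outside its range is refused whole. The fingers move at their own pace and stop on an object; "force" is the grip in N (left out, the last holds). Time passes only in rows, so rows that repeat a pose let the fingers close. It gives the time, the measured TCP pose, the force, the opening and the grip force at its end, in the units of the state.
- get_obs(): the state, without advancing time (a new reading comes with each control period).
- read_camera(name): name is "scene" or "side" or "wrist"; returns a dict with "img" (384x512x3 uint8, red, green, blue), "camera_matrix" (3x3 intrinsics, pixels), "k1" (the pictures are not rectified: a ray, as slopes to the right and down, at radius r is drawn at 1 + k1 r^2 times it, then the intrinsics apply), "pose" (4x4, takes a point from camera to world coordinates). Camera axes: x right, y down, z forward; pixel columns grow to the right and rows downward; lengths in m; the calibration is good to about 2 mm. A picture is of the moment at which its call begins. There is no depth.
- hand_in(): hands the job in; it is judged then, once.
The state is a dict: "t": time; "q": joint angles; "joint_vel": joint speeds; "joint_torque": joint torques, N m; "eef_pos": TCP position; "tool_rot": TCP orientation; "contact_force": force on the tool from outside, world axes, zero at the start; "torque": the same for the moment, N m; "gripper_width": opening from 0.0 (shut) to 1.0 (fully open); "grasp_force": force on a finger pad.
Only numpy, scipy, OpenCV 4.12 (cv2) and the standard library are available. Lean on these libraries where they do the work, as an engineer would, in place of code of your own. Each camera call takes 0.05 s, during which the arm holds its last target. There are 200 camera calls.

### The job

At the paper-cut desk, first slide the red-knobbed barrel bolt on top of the shadow lantern's lamp house fully home into its brass keeper, so that the lid is locked. Then pick up the amber filter cell by its two white frosted faces only, never touching its clear glass, and hold it upright in the air in the lantern's light, midway between lens and screen, with its clear faces square to the light so that the beam passes through the middle of the glass. Leave the green and the blue cell undisturbed, and finish still holding the amber cell there, still and clear of everything.

Things in the scene. Friction and masses are not known exactly. Their poses are not given: they have to be found in the camera images.
- amber_center (a point): centre of the amber cell, a loose upright block 28 x 28 x 56 mm tall, about 110 g, on the 3 mm thick green mat; centre 28 mm above its underside. Own +x and -x sides: white frosted faces 3 mm thick (two white edge strips from above), the only ones to grip (28 mm apart). Own +y and -y sides: polished clear glass. z up
- amber_glass: the clear glass of that cell (22 mm along x between the frosted faces, 28 along y, 56 tall, both ends included), not to be touched by the fingers. Origin at the centre of the cell's underside, axes as the cell's
- green_center (a point): centre of the green cell, same size, axes and build as the amber one, a bystander on the mat
- blue_center (a point): centre of the blue cell, same size, axes and build as the amber one, a bystander on the mat
- lantern: shadow lantern, fixed. Base plate 110 x 300 mm, 12 thick; grey lamp house at y = 80 to 190 mm (140 along x, blue lid top at z = 135, lens rim out to y = 72); white screen at y = -85 mm (130 along x, 6 thick, top at z = 150). Origin on the table under the middle of the gap between lamp house and screen; y points from screen to lamp along the light, z up
- beam_mid (a point): the point in the air where the cell's centre belongs: on the light beam, midway between lamp house and screen, 100 mm above the table. Axes as the lantern's: the 8 mm thick beam runs along y, x is across it. Open air 150 mm long along the beam.
- bolt (a joint): travel of the barrel bolt in m, along the lantern's +x axis: 0 is fully drawn, 0.040 is the stop, fully home in the brass keeper. It slides with about 3 N of friction and stays where it is left.
- bolt_knob (a point): centre of the bolt's upright red knob, 14 mm across and 20 mm tall on a 13 mm post, 36 mm above the blue lid; it moves with the bolt. The bolt's 10 mm rod lies 30 mm below this point, its guides and keeper end 20 mm below it; free space above and on all sides. Axes as the lantern's: home is towards +x
Mind the look-alikes: they are no part of the job. Leave any pink look-alike of the part that bears amber_center alone.

How it is judged:
On the way, in this order (a step that is already met when the one before it is completed fails the run):
1. the bolt is fully home in its keeper, with the amber cell still standing on the mat (value of joint bolt above 0.036 m and height (world z) of amber_center below 0.038 m), for 0.2 s.
2. the amber cell is gripped and lifted clear of the mat (height (world z) of amber_center above 0.055 m and contact force between the fingers and amber above 0.5 N), for 0.2 s.
At the end, for the whole second after the job is handed in: Bolt home (36 of 40 mm or more); amber cell held over 1 N, on frosted faces only, centre within 7 mm of the beam sideways, 12 mm in height, 25 mm of midway; upright within 0.15 rad, clear faces square to the light within 0.17 rad; at rest (under 0.02 m/s), off the lantern (value of joint bolt above 0.036 m and x of amber_center in the frame of beam_mid between -0.007 and 0.007 m and y of amber_center in the frame of beam_mid between -0.025 and 0.025 m and z of amber_center in the frame of beam_mid between -0.012 and 0.012 m and angle between amber_center's own z axis and vertical below 0.15 rad and angle between the x axis of amber_center and the x axis of beam_mid, either way round below 0.17 rad and contact force between the fingers and amber above 1 N and contact force between the fingers and amber_glass below 0.3 N and contact force between amber and lantern below 0.2 N and linear speed of amber_glass below 0.02 m/s); the arm keeps its last pose, push and grip.
It fails at once if the fingers touch the clear glass of the amber cell (contact force between the fingers and amber_glass above 0.3 N).
It fails at once if the green or the blue cell is moved more than 20 mm or tipped (distance of any of green_center, blue_center from where it was at the start of the episode above 0.02 m or angle between any of green_center, blue_center's own z axis and vertical above 0.3 rad).
It also fails if it takes over 54 s, if anything falls off the work surface, if the arm or the gripper's body presses on something with over 40 N, if the wrist force passes 120 N, or if a joint passes its speed limit or range.

## Working session

There is one attempt and no reset: what is moved stays moved. The work goes in short steps, Python scripts to look and compute and a tool call to move; the robot and the scene stay as the last step left them, time stands still between calls to the robot, and variables do not carry over. Pictures are saved under pics/ and viewed, at most 10 in all, crops included, and the job is handed in when it is done.

Besides the shell and the picture viewer there is one more tool, called after ">>>" as a command line: name --argument value ..., lists and objects as JSON in quotes. arm_command: Moves the arm, as the interface text tells. Its arguments: {"type":"object","properties":{"commands":{"type":"array","items":{"type":"number"}},"force":{"type":"number"}},"required":["commands"]}

```bash
mkdir -p pics; cat > h.py <<'E'
import numpy as np, cv2
from station import get_obs, read_camera
def ray(c,uv):
    K=np.array(c["camera_matrix"]);P=np.array(c["pose"])
    d=(np.array(uv,float)-[K[0,2],K[1,2]])/[K[0,0],K[1,1]]
    s=d.copy()
    for _ in range(20): s=d/(1+c["k1"]*(s@s))
    return P[:3,3],P[:3,:3]@np.r_[s,1]
def onz(c,uv,z):
    o,r=ray(c,uv); return o+r*(z-o[2])/r[2]
def tri(c1,u1,c2,u2):
    o,r=ray(c1,u1);p,s=ray(c2,u2)
    k=np.linalg.lstsq(np.c_[r,-s],p-o,rcond=None)[0]
    a,b=o+r*k[0],p+s*k[1]
    return (a+b)/2,np.linalg.norm(a-b)
def proj(c,X):
    K=np.array(c["camera_matrix"]);P=np.array(c["pose"])
    q=P[:3,:3].T@(np.array(X)-P[:3,3]);s=q[:2]/q[2];s=s*(1+c["k1"]*(s@s))
    return s*[K[0,0],K[1,1]]+[K[0,2],K[1,2]]
E
python3 - <<'E'
from h import *
import pickle
np.set_printoptions(precision=3,suppress=True)
cs={n:read_camera(n) for n in("scene","side","wrist")}
pickle.dump(cs,open("c0.pkl","wb"))
a=np.hstack([cs["scene"]["img"],cs["side"]["img"]])
for n in("scene","side"):
    cv2.imwrite(f"pics/{n}0.png",cv2.resize(cs[n]["img"][:,:,::-1],(800,600),interpolation=cv2.INTER_CUBIC)); print(n,cs[n]["pose"],cs[n]["camera_matrix"],cs[n]["k1"])
print(get_obs())
E
```

```text
scene [[ 0.421  0.722 -0.549  1.073]
 [ 0.907 -0.347  0.239 -0.278]
 [-0.018 -0.599 -0.801  0.883]
 [ 0.     0.     0.     1.   ]] [[445.856   0.    261.818]
 [  0.    445.856 190.737]
 [  0.      0.      1.   ]] -0.15187863914843525
side [[ 0.978 -0.153  0.142  0.372]
 [-0.208 -0.697  0.686 -0.796]
 [-0.006 -0.7   -0.714  0.923]
 [ 0.     0.     0.     1.   ]] [[422.615   0.    255.745]
 [  0.    422.615 193.202]
 [  0.      0.      1.   ]] -0.018489988674402675
{'t': 0.15, 'q': array([ 1.131,  0.478,  0.022,  1.556, -0.011,  1.109, -0.083]), 'joint_vel': array([ 0.001, -0.001,  0.001, -0.003, -0.002,  0.002,  0.001]), 'joint_torque': array([  0.003, -59.692,   1.61 , -28.149,   0.013,   0.007,   0.   ]), 'eef_pos': array([ 0.22 , -0.638,  0.198]), 'tool_rot': array([-0.001,  0.986,  0.165, -0.   ]), 'contact_force': array([ 0.272,  0.29 , -0.188]), 'torque': array([ 0.025, -0.029,  0.017]), 'grasp_force': 0.0, 'gripper_width': 0.9987415578631702}
```

View pics/scene0.png

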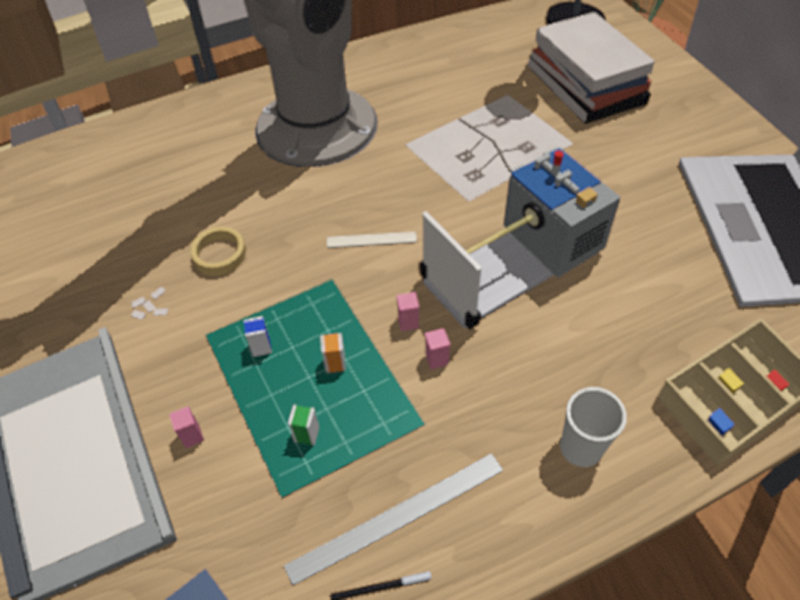

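View pics/side0.png

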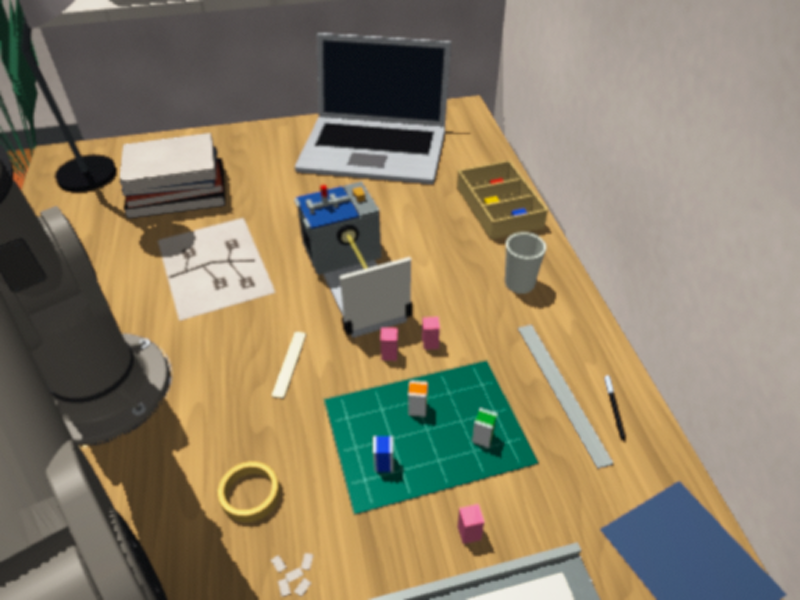

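The scene view shows amber at (332,350), blue at (257,335), green at (303,425), knob at (558,157) and screen at (450,268). The side view shows the same parts, with amber at (418,398) and knob at (324,190). Next I'll measure these and crop them.

```bash
python3 - <<'E'
from h import *
import pickle
np.set_printoptions(precision=4,suppress=True)
cs=pickle.load(open("c0.pkl","rb"))
def blobs(c,lo,hi,mn=8):
    h=cv2.cvtColor(c["img"],cv2.COLOR_RGB2HSV); m=cv2.inRange(h,lo,hi)
    n,l,s,ce=cv2.connectedComponentsWithStats(m)
    return [(s[i,4],s[i,:4].tolist(),ce[i].round(1).tolist()) for i in range(1,n) if s[i,4]>=mn]
for n in("scene","side"):
    c=cs[n]
    print(n,"red",blobs(c,(0,190,90),(5,255,255)),"\n red2",blobs(c,(172,190,90),(180,255,255)))
    print(" amber",blobs(c,(7,190,150),(16,255,255)))
    print(" blue",blobs(c,(108,170,60),(125,255,255),20))
    print(" green",blobs(c,(50,150,110),(70,255,255)))
def crop(n,x,y,w,h,k): return cv2.resize(cs[n]["img"][y:y+h,x:x+w,::-1],(w*k,h*k),interpolation=cv2.INTER_NEAREST)
a=np.hstack([crop("scene",190,205,40,40,10),crop("side",247,235,40,40,10)])
b=np.hstack([crop("scene",320,90,80,40,5),crop("side",180,110,80,40,5)])
cv2.imwrite("pics/crop1.png",np.vstack([a,b]))
a=np.hstack([crop("scene",265,90,133,125,3),crop("side",182,110,133,125,3)])
cv2.imwrite("pics/crop2.png",a)
E
```

```text
scene red [(np.int32(19), [356, 98, 3, 7], [356.9, 100.7])] 
 red2 []
 amber []
 blue [(np.int32(60), [157, 205, 13, 7], [162.5, 208.3]), (np.int32(24), [454, 267, 10, 10], [458.3, 272.1])]
 green [(np.int32(73), [188, 260, 9, 13], [192.2, 265.8])]
side red [(np.int32(11), [314, 114, 7, 3], [317.2, 115.1]), (np.int32(9), [206, 119, 3, 4], [206.9, 120.1])] 
 red2 []
 amber [(np.int32(14), [9, 112, 5, 6], [11.3, 114.6]), (np.int32(21), [267, 246, 6, 6], [269.8, 248.0])]
 blue [(np.int32(22), [211, 121, 10, 4], [216.4, 122.6]), (np.int32(287), [192, 124, 37, 22], [209.6, 135.5]), (np.int32(159), [241, 280, 8, 22], [244.9, 290.5])]
 green [(np.int32(63), [305, 264, 12, 8], [311.0, 267.3])]
```

View pics/crop1.png

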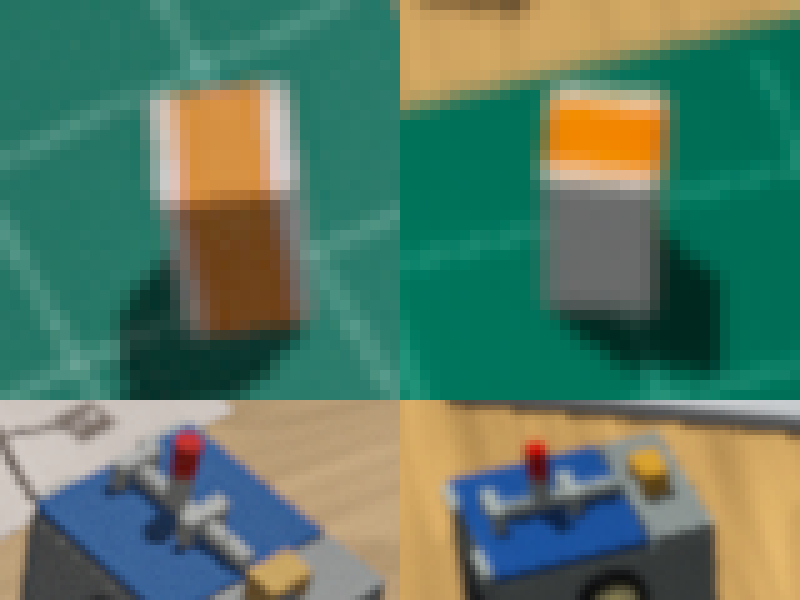

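View pics/crop2.png

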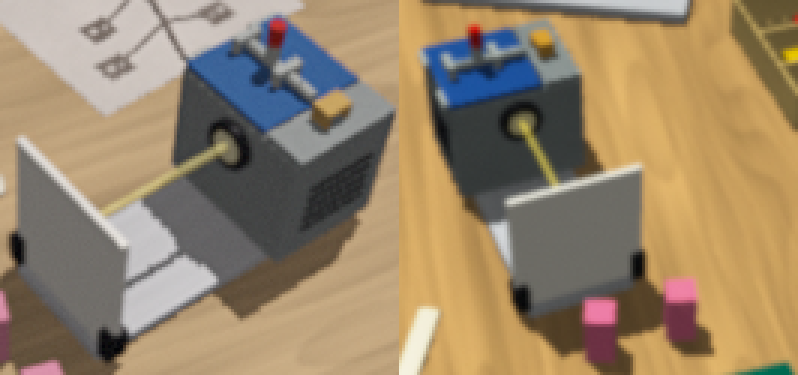

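The crops show amber's white edge strips: left and right of the top in the scene view, near and far in the side view. The knob, screen edges and lamp house corners are sharp enough to measure.

```bash
python3 - <<'E'
from h import *
import pickle
from scipy.optimize import least_squares
np.set_printoptions(precision=4,suppress=True)
cs=pickle.load(open("c0.pkl","rb")); A,B=cs["scene"],cs["side"]
f=lambda p,o,k:(np.array(p,float)/k+o-0.5)
# amber top corners z=.059
sa=[f(p,(190,205),10) for p in[(152,88),(290,83),(298,193),(158,202)]]
sb=[f((p[0]-400,p[1]),(247,235),10) for p in[(548,90),(668,95),(664,188),(542,183)]]
for c,s in((A,sa),(B,sb)):
    P=np.array([onz(c,u,.059) for u in s]);print("amber",P.mean(0),P[:,:2].tolist())
    e=P[1]-P[0]+P[2]-P[3]; g=P[2]-P[1]+P[3]-P[0]; print(np.degrees([np.arctan2(e[1],e[0]),np.arctan2(g[1],g[0])]),np.linalg.norm(e)/2,np.linalg.norm(g)/2)
# knob top/bottom
ka=f((188,456-400),(320,90),5);kb=f((537-400,460-400),(180,110),5)
print("knob",tri(A,ka,B,kb))
sc=[(f((18,138),(265,90),3),f((108,200),(182,110),3)),(f((128,243),(265,90),3),f((242,166),(182,110),3))]
S=[onz(A,a,.15) for a,b in sc]; print("screen",S,[onz(B,b,.15) for a,b in sc],[tri(A,a,B,b) for a,b in sc])
obs=[(A,sc[0][0],(-.065,-.085,.15)),(A,sc[1][0],(.065,-.085,.15)),(B,sc[0][1],(-.065,-.085,.15)),(B,sc[1][1],(.065,-.085,.15)),
(A,f((190,64),(265,90),3),(-.07,.08,.135)),(A,f((272,166),(265,90),3),(.07,.08,.135)),(A,f((395,112),(265,90),3),(.07,.19,.135)),
(B,f((438-399,108),(182,110),3),(-.07,.08,.135)),(B,f((582-399,80),(182,110),3),(.07,.08,.135)),(B,f((574-399,23),(182,110),3),(.07,.19,.135)),(B,f((422-399,48),(182,110),3),(-.07,.19,.135)),
(A,f((228,143),(265,90),3),(0,.072,.1)),(B,f((522-399,122),(182,110),3),(0,.072,.1))]
def W(p,X): c,s=np.cos(p[2]),np.sin(p[2]); return [p[0]+c*X[0]-s*X[1],p[1]+s*X[0]+c*X[1],X[2]]
F=lambda p:np.concatenate([proj(c,W(p,X))-u for c,u,X in obs])
e=S[1]-S[0]; m=(S[0]+S[1])/2
r=least_squares(F,[m[0],m[1],np.arctan2(e[1],e[0])],loss="soft_l1")
print("lantern",r.x,np.degrees(r.x[2]),F(r.x).reshape(-1,2).round(1).tolist())
for n in(A,B):print(proj(n,W(r.x,(0,0,.1))))
print("knob local: ",[ (lambda d:(np.cos(r.x[2])*d[0]+np.sin(r.x[2])*d[1],-np.sin(r.x[2])*d[0]+np.cos(r.x[2])*d[1]))(tri(A,ka,B,kb)[0][:2]-r.x[:2])])
for c,u in((A,(192.2,265.8)),(B,(311,267.3)),(A,(164,208.3))):print("green/blue",onz(c,u,.059))
E
```

```text
amber [ 0.5298 -0.164   0.059 ] [[0.5095693490051343, -0.17356386605431096], [0.5216633458139922, -0.14504689827668749], [0.5495468224801955, -0.1542148800869933], [0.5384730873002087, -0.18301718450957188]]
[ 67.9921 -18.155 ] 0.030912144745503318 0.029881183906593955
amber [ 0.5311 -0.1635  0.059 ] [[0.5202161153013322, -0.14531879285114624], [0.5499028401298587, -0.15344307164349502], [0.5419816989808691, -0.18171694117265502], [0.5123538763738515, -0.17367283722347748]]
[ -15.2476 -105.5743] 0.03073935644235211 0.02939317828796769
knob (array([0.4415, 0.2502, 0.1724]), np.float64(0.000665025434540594))
screen [array([0.4368, 0.0246, 0.15  ]), array([0.5632, 0.0504, 0.15  ])] [array([0.4394, 0.0313, 0.15  ]), array([0.5658, 0.0499, 0.15  ])] [(array([0.4396, 0.0239, 0.155 ]), np.float64(0.0031445709659779384)), (array([0.5652, 0.0489, 0.1518]), np.float64(0.0014932968249521598))]
lantern [0.4869 0.1208 0.1603] 9.18173045005165 [[0.7, -0.4], [-1.0, 0.9], [-0.9, 1.4], [-0.2, 0.7], [-2.3, -0.6], [9.2, 0.2], [2.1, -1.0], [3.9, 0.3], [0.7, -1.2], [-8.4, -2.0], [-0.3, -0.5], [-0.5, 1.5], [0.2, 0.8]]
[316.683  151.3325]
[230.3372 165.717 ]
knob local:  [(np.float64(-0.024172272950062766), np.float64(0.13498100402927596))]
green/blue [ 0.6214 -0.2436  0.059 ]
green/blue [ 0.623  -0.2425  0.059 ]
green/blue [ 0.4567 -0.253   0.059 ]
```

```bash
cat >> h.py <<'E'
from scipy.spatial.transform import Rotation as Ro
def mv(*targets):
    "targets (x,y,z,closing_deg): print shift and turn from the present pose"
    o=get_obs();q=o["tool_rot"];R=Ro.from_quat([q[1],q[2],q[3],q[0]])
    y=R.as_matrix()[:,1];print("now",o["t"],o["eef_pos"].round(4),"closing",np.degrees(np.arctan2(y[1],y[0])).round(1),"F",o["contact_force"].round(1),"w",round(o["gripper_width"],3),"q",o["q"].round(2))
    for x,y,z,c in targets:
        a=np.radians(c+90);T=Ro.from_matrix(np.array([[np.cos(a),np.sin(a),0],[np.sin(a),-np.cos(a),0],[0,0,-1]]))
        print((x,y,z,c),R.inv().apply(np.array([x,y,z])-o["eef_pos"]).round(4),np.degrees((R.inv()*T).as_rotvec()).round(1))
E
python3 -c "
from h import *
mv((.45,-.40,.26,-45),(.52,-.1,.26,-20),(.50,.05,.26,-5))"
```

```text
now 0.15 [ 0.2197 -0.6377  0.1984] closing -71.0 F [ 0.3  0.3 -0.2] w 0.999 q [ 1.13  0.48  0.02  1.56 -0.01  1.11 -0.08]
(0.45, -0.4, 0.26, -45) [ 0.2951 -0.1498 -0.0615] [ -0.1  -0.  -26. ]
(0.52, -0.1, 0.26, -20) [ 0.4591 -0.4106 -0.0611] [ -0.1  -0.  -51. ]
(0.5, 0.05, 0.26, -5) [ 0.489  -0.559  -0.0609] [ -0.1  -0.  -66. ]
```

>>> arm_command --commands '[0.295, -0.15, -0.061, 0, 0, -26, 0, 0.295, -0.15, -0.061, 0, 0, -26, 0, 0.295, -0.15, -0.061, 0, 0, -26, 0, 0.295, -0.15, -0.061, 0, 0, -26, 0, 0.295, -0.15, -0.061, 0, 0, -26, 0, 0.295, -0.15, -0.061, 0, 0, -26, 0, 0.295, -0.15, -0.061, 0, 0, -26, 0, 0.295, -0.15, -0.061, 0, 0, -26, 0]'

```text
t: 0.95
eef_pos: [0.4555, -0.3944, 0.2612]
tool_rot: [-0.0, 0.922, 0.387, 0.002]
contact_force: [0.5, 0.2, 1.1]
gripper_width: -0.001
grasp_force: 0.0
```

```bash
python3 -c "
from h import *
mv((.51,-.04,.26,-12),(.395,.243,.26,9.2))"
```

```text
now 0.95 [ 0.4555 -0.3944  0.2612] closing -44.4 F [0.5 0.2 1.1] w -0.001 q [ 0.77  0.32 -0.2   1.65  0.06  1.18 -0.22]
(0.51, -0.04, 0.26, -12) [ 0.2913 -0.209   0.002 ] [  0.1  -0.2 -32.4]
(0.395, 0.243, 0.26, 9.2) [ 0.413  -0.4892  0.002 ] [  0.2  -0.2 -53.6]
```

>>> arm_command --commands '[0.29, -0.21, 0, 0, 0, -32, 0, 0.29, -0.21, 0, 0, 0, -32, 0, 0.29, -0.21, 0, 0, 0, -32, 0, 0.29, -0.21, 0, 0, 0, -32, 0, 0.29, -0.21, 0, 0, 0, -32, 0, 0.29, -0.21, 0, 0, 0, -32, 0, 0.29, -0.21, 0, 0, 0, -32, 0, 0.29, -0.21, 0, 0, 0, -32, 0]'

```text
t: 1.75
eef_pos: [0.5068, -0.0402, 0.2604]
tool_rot: [-0.001, 0.78, 0.626, 0.001]
contact_force: [-0.5, -0.2, 0.8]
gripper_width: 0.001
grasp_force: 0.0
```

```bash
python3 -c "
from h import *
mv((.395,.243,.26,9.2))"
```

```text
now 1.75 [ 0.5068 -0.0402  0.2604] closing -12.5 F [-0.5 -0.2  0.8] w 0.001 q [ 0.4   0.18 -0.5   1.84  0.09  1.14 -0.35]
(0.395, 0.243, 0.26, 9.2) [ 0.2523 -0.1704  0.0009] [  0.   -0.1 -21.7]
```

>>> arm_command --commands '[0.252, -0.17, 0, 0, 0, -21.7, 0, 0.252, -0.17, 0, 0, 0, -21.7, 0, 0.252, -0.17, 0, 0, 0, -21.7, 0, 0.252, -0.17, 0, 0, 0, -21.7, 0, 0.252, -0.17, 0, 0, 0, -21.7, 0, 0.252, -0.17, 0, 0, 0, -21.7, 0, 0.252, -0.17, 0, 0, 0, -21.7, 0, 0.252, -0.17, 0, 0, 0, -21.7, 0]'

```text
t: 2.55
eef_pos: [0.3971, 0.2374, 0.2599]
tool_rot: [0.0, 0.65, 0.76, -0.0]
contact_force: [0.1, -0.6, -0.1]
gripper_width: -0.0
grasp_force: 0.0
```

```bash
python3 - <<'E'
from h import *
mv((.395,.243,.26,9.2),(.395,.243,.161,9.2))
v=np.hstack([cv2.resize(read_camera(n)["img"][:,:,::-1],(400,300),interpolation=cv2.INTER_AREA) if n=="wrist" else cv2.resize(read_camera(n)["img"][60:210,y0:y0+200,::-1],(400,300)) for n,y0 in(("wrist",0),("scene",260))])
cv2.imwrite("pics/b1.png",v)
E
```

```text
now 2.55 [0.3971 0.2374 0.2599] closing 8.9 F [ 0.1 -0.6 -0.1] w -0.0 q [ 0.06  0.13 -0.79  1.92  0.1   1.13 -0.61]
(0.395, 0.243, 0.26, 9.2) [ 0.0058 -0.0012 -0.0001] [-0.   0.  -0.3]
(0.395, 0.243, 0.161, 9.2) [ 0.0058 -0.0012  0.0989] [-0.   0.  -0.3]
```

View pics/b1.png

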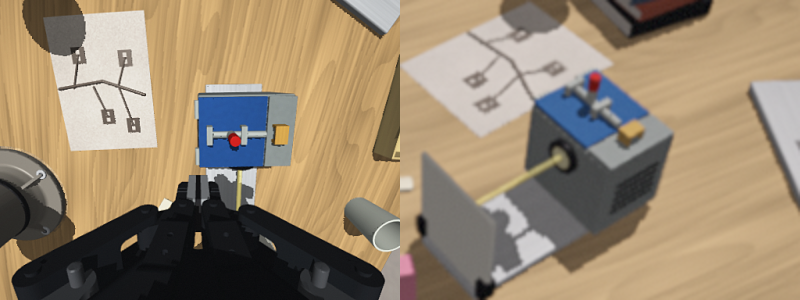

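The wrist view shows the knob at (235,141) left of its keeper, with the house square to the picture. The gripper is behind it, so I'll refine from this view.

```bash
python3 - <<'E'
from h import *
np.set_printoptions(precision=4,suppress=True)
c=read_camera("wrist");h=cv2.cvtColor(c["img"],cv2.COLOR_RGB2HSV)
m=cv2.inRange(h,(0,190,90),(5,255,255))|cv2.inRange(h,(174,190,90),(180,255,255))
n,l,s,ce=cv2.connectedComponentsWithStats(m)
for i in range(1,n):
    if s[i,4]>15: print("red",s[i],onz(c,ce[i],.172))
b=cv2.inRange(h,(104,140,60),(120,255,255))
cs,_=cv2.findContours(b,cv2.RETR_EXTERNAL,cv2.CHAIN_APPROX_NONE); k=max(cs,key=cv2.contourArea)
P=np.array([onz(c,u,.135) for u in k[:,0]]); r=cv2.minAreaRect((P[:,:2]*1000).astype(np.float32)); print("lid",r,cv2.boxPoints(r))
# beam: yellow line pixels
w=np.array(c["pose"]);print(w)
for y in(.09,.1,.2,.25): pass
mv((.395,.243,.161,9.2))
E
```

```text
red [292 168  16  17 201] [0.4429 0.2508 0.172 ]
lid ((445.5704345703125, 251.6479949951172), (97.00140380859375, 103.80335998535156), 9.619308471679688) [[389.0789 294.7154]
 [406.4245 192.3715]
 [502.062  208.5806]
 [484.7164 310.9244]]
[[ 0.9889  0.1431  0.0406  0.3885]
 [ 0.1488 -0.9487 -0.2789  0.3067]
 [-0.0014  0.2819 -0.9595  0.4348]
 [ 0.      0.      0.      1.    ]]
now 2.7 [0.3984 0.235  0.2597] closing 8.5 F [ 1.1 -1.  -0.5] w -0.004 q [ 0.06  0.13 -0.78  1.92  0.1   1.13 -0.61]
(0.395, 0.243, 0.161, 9.2) [ 0.0085 -0.0021  0.0987] [-0.   0.1 -0.7]
```

>>> arm_command --commands '[0.008, -0.002, 0.03, 0, 0, -0.7, 0, 0.008, -0.002, 0.06, 0, 0, -0.7, 0, 0.008, -0.002, 0.09, 0, 0, -0.7, 0, 0.008, -0.002, 0.099, 0, 0, -0.7, 0, 0.008, -0.002, 0.099, 0, 0, -0.7, 0, 0.008, -0.002, 0.099, 0, 0, -0.7, 0]'

```text
t: 3.3
eef_pos: [0.3952, 0.2446, 0.1621]
tool_rot: [0.0, 0.647, 0.762, 0.001]
contact_force: [-0.1, -0.2, 0.5]
gripper_width: -0.0
grasp_force: 0.0
```

```bash
python3 -c "
from h import *
mv((.395,.243,.161,9.2),(.395+.987*.065,.243+.16*.065,.161,9.2))"
```

```text
now 3.3 [0.3952 0.2446 0.1621] closing 9.3 F [-0.1 -0.2  0.5] w -0.0 q [-0.01  0.26 -0.77  2.04  0.23  0.93 -0.74]
(0.395, 0.243, 0.161, 9.2) [-0.0015 -0.0005  0.0011] [ 0.1 -0.   0.1]
(0.45915500000000004, 0.2534, 0.161, 9.2) [-0.0017  0.0645  0.0012] [ 0.1 -0.   0.1]
```

>>> arm_command --commands '[-0.002, 0.015, 0.001, 0, 0, 0, 0, -0.002, 0.025, 0.001, 0, 0, 0, 0, -0.002, 0.03, 0.001, 0, 0, 0, 0, -0.002, 0.035, 0.001, 0, 0, 0, 0, -0.002, 0.04, 0.001, 0, 0, 0, 0, -0.002, 0.045, 0.001, 0, 0, 0, 0, -0.002, 0.05, 0.001, 0, 0, 0, 0, -0.002, 0.055, 0.001, 0, 0, 0, 0]'

```text
t: 4.1
eef_pos: [0.4492, 0.2517, 0.1601]
tool_rot: [0.0, 0.647, 0.763, -0.0]
contact_force: [0.4, 0.6, 0.3]
gripper_width: 0.0
grasp_force: 0.0
```

>>> arm_command --commands '[0, 0.003, 0, 0, 0, 0, 0, 0, 0.005, 0, 0, 0, 0, 0, 0, 0.007, 0, 0, 0, 0, 0, 0, 0.007, 0, 0, 0, 0, 0]'

```text
t: 4.5
eef_pos: [0.4559, 0.2528, 0.1601]
tool_rot: [0.0, 0.647, 0.763, 0.0]
contact_force: [0.1, 0.1, 1.1]
gripper_width: -0.002
grasp_force: 0.0
```

```bash
cat >> h.py <<'E'
def knob():
  for n in("wrist","scene","side"):
    c=read_camera(n);h=cv2.cvtColor(c["img"],cv2.COLOR_RGB2HSV)
    m=cv2.inRange(h,(0,190,90),(5,255,255))|cv2.inRange(h,(174,190,90),(180,255,255))
    k,l,s,ce=cv2.connectedComponentsWithStats(m)
    for i in range(1,k):
        p=onz(c,ce[i],.172)
        if s[i,4]>4 and abs(p[1]-.255)<.04: print(n,"red",s[i,4],p.round(4))
E
python3 -c "
from h import *
mv();knob()"
```

```text
now 4.5 [0.4559 0.2528 0.1601] closing 9.4 F [0.1 0.1 1.1] w -0.002 q [-0.02  0.36 -0.73  1.92  0.29  0.97 -0.72]
wrist red 435 [0.442  0.2518 0.172 ]
scene red 20 [0.4424 0.248  0.172 ]
side red 13 [0.4412 0.2528 0.172 ]
```

```bash
python3 - <<'E'
from h import *
a=cv2.resize(read_camera("wrist")["img"][:,:,::-1],(400,300),interpolation=cv2.INTER_AREA)
g=[cv2.resize(read_camera(n)["img"][y:y+75,x:x+100,::-1],(400,300)) for n,x,y in(("scene",310,75),("side",160,90))]
cv2.imwrite("pics/b2.png",np.vstack([np.hstack([a,g[0]]),np.hstack([g[1],g[1]*0])]))
E
```

```text
(no output)
```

View pics/b2.png

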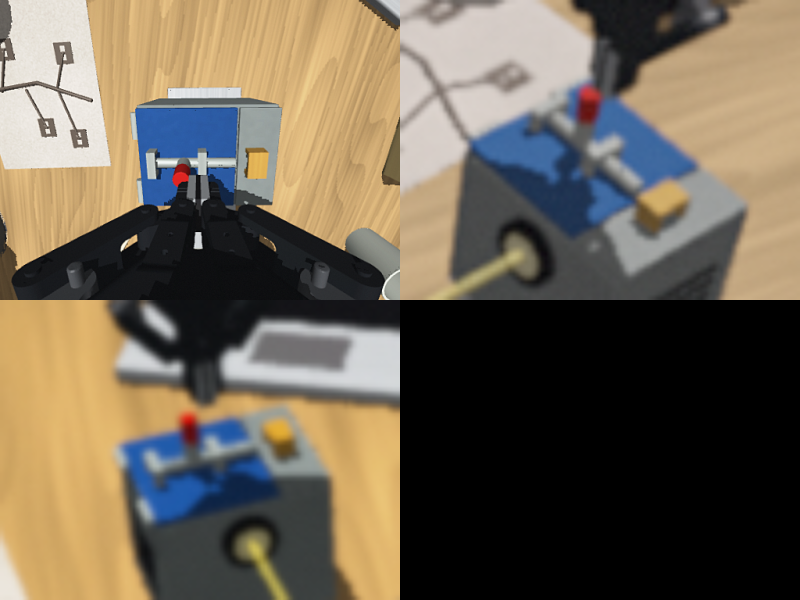

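The wrist view shows the fingertips beside the knob and the knob unmoved. The side view shows the tips behind or above it, around crop (205,400). I'll compare the projected TCP with the tips seen in the pictures.

```bash
python3 - <<'E'
from h import *
np.set_printoptions(precision=4,suppress=True)
A,B,C=[read_camera(n) for n in("scene","side","wrist")]
T=get_obs()["eef_pos"]
print([proj(c,T) for c in(A,B,C)])
K=[.4425,.2508,.172]
print([proj(c,K) for c in(A,B,C)])
ta=np.array([203,95])/4+[310,75]-.5; tb=np.array([205,102])/4+[160,90]-.5
print(ta,tb,tri(A,ta,B,tb))
E
```

```text
[array([360.5531, 107.8174]), array([211.9014, 123.8388]), array([252.0538, 217.8461])]
[array([357.5631, 100.9029]), array([207.2892, 121.5613]), array([231.5404, 224.4652])]
[360.25  98.25] [210.75 115.  ] (array([0.4552, 0.247 , 0.1943]), np.float64(0.0037343962829789385))
```

```bash
python3 - <<'E'
from h import *
A,B,C=[read_camera(n) for n in("scene","side","wrist")]
T=get_obs()["eef_pos"]
g=[]
for c,(x,y) in((A,(330,65)),(B,(180,75)),(C,(210,180))):
    im=cv2.resize(c["img"][y:y+60,x:x+65,::-1],(390,360),interpolation=cv2.INTER_CUBIC)
    for z,col in((0,(0,255,0)),(.02,(255,255,0)),(.035,(255,0,255))):
        u=(proj(c,T+[0,0,z])-[x,y]+.5)*6; cv2.circle(im,tuple(int(v) for v in u),3,col,-1); print(proj(c,T+[0,0,z]))
    g.append(im)
cv2.imwrite("pics/b3.png",cv2.resize(np.hstack(g),(798,246)) if 0 else np.vstack([np.hstack(g[:2]),np.hstack([g[2],g[2]*0])])[:600])
E
```

```text
[360.559041   107.82483419]
[361.8317596  101.50988865]
[362.80581713  96.65713136]
[211.90183576 123.84281914]
[211.36851887 118.37440434]
[210.96079361 114.19213935]
[251.99882431 217.80807132]
[251.83448149 230.00633378]
[251.68473359 241.1281432 ]
```

View pics/b3.png

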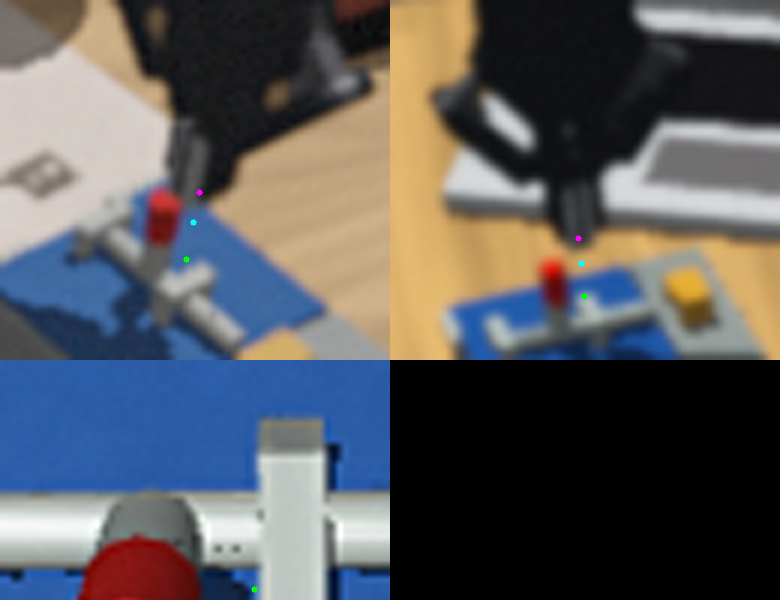

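The crop puts the real fingertips about 33 mm above the reported TCP: the magenta mark sits on them, and they passed over the knob. I'll back off, go lower and push again while watching the force.

>>> arm_command --commands '[0, -0.03, 0, 0, 0, 0, 0, 0, -0.06, 0, 0, 0, 0, 0, 0, -0.06, 0, 0, 0, 0, 0, 0, -0.06, 0.015, 0, 0, 0, 0, 0, -0.06, 0.027, 0, 0, 0, 0, 0, -0.06, 0.027, 0, 0, 0, 0, 0, -0.06, 0.027, 0, 0, 0, 0]'

```text
t: 5.8
eef_pos: [0.3966, 0.2431, 0.1329]
tool_rot: [-0.0, 0.647, 0.763, -0.0]
contact_force: [1.0, -0.4, 0.9]
gripper_width: -0.004
grasp_force: 0.0
```

>>> arm_command --commands '[0, 0.015, 0, 0, 0, 0, 0, 0, 0.02, 0, 0, 0, 0, 0, 0, 0.025, 0, 0, 0, 0, 0, 0, 0.03, 0, 0, 0, 0, 0, 0, 0.033, 0, 0, 0, 0, 0, 0, 0.036, 0, 0, 0, 0, 0]'

```text
t: 6.4
eef_pos: [0.4318, 0.249, 0.1331]
tool_rot: [-0.0, 0.647, 0.763, -0.0]
contact_force: [-3.8, -0.1, 1.8]
gripper_width: 0.0
grasp_force: 1.7
```

```bash
python3 -c "
from h import *
mv();knob()"
```

```text
now 6.4 [0.4318 0.249  0.1331] closing 9.4 F [-3.8 -0.1  1.8] w 0.0 q [-0.04  0.36 -0.73  2.    0.3   0.9  -0.76]
wrist red 667 [0.4535 0.253  0.172 ]
scene red 22 [0.4514 0.2506 0.172 ]
side red 14 [0.4522 0.2556 0.172 ]
```

>>> arm_command --commands '[0, 0.005, 0, 0, 0, 0, 0, 0, 0.01, 0, 0, 0, 0, 0, 0, 0.015, 0, 0, 0, 0, 0, 0, 0.02, 0, 0, 0, 0, 0, 0, 0.024, 0, 0, 0, 0, 0, 0, 0.027, 0, 0, 0, 0, 0]'

```text
t: 7.15
eef_pos: [0.4494, 0.2518, 0.1324]
tool_rot: [-0.003, 0.646, 0.764, -0.008]
contact_force: [-40.0, -10.6, 33.4]
gripper_width: 0.001
grasp_force: 21.2
```

>>> arm_command --commands '[0, 0.001, 0, 0, 0, 0, 0, 0, 0.002, 0, 0, 0, 0, 0, 0, 0.003, 0, 0, 0, 0, 0, 0, 0.003, 0, 0, 0, 0, 0]'

```text
t: 7.55
eef_pos: [0.4494, 0.2517, 0.1324]
tool_rot: [-0.004, 0.645, 0.764, -0.011]
contact_force: [-42.6, -11.4, 36.8]
gripper_width: 0.002
grasp_force: 22.8
```

```bash
python3 -c "
from h import *
mv();knob()"
```

```text
now 7.55 [0.4494 0.2517 0.1324] closing 9.6 F [-42.6 -11.4  36.8] w 0.002 q [-0.04  0.4  -0.72  1.94  0.32  0.94 -0.75]
wrist red 570 [0.4705 0.2567 0.172 ]
scene red 25 [0.4664 0.2541 0.172 ]
side red 8 [0.4687 0.2556 0.172 ]
```

```bash
python3 - <<'E'
from h import *
A,B,C=[read_camera(n) for n in("scene","side","wrist")]
g=[cv2.resize(c["img"][y:y+60,x:x+80,::-1],(400,300),interpolation=cv2.INTER_CUBIC) for c,(x,y) in((A,(325,75)),(B,(175,85)))]
w=cv2.resize(C["img"][150:300,150:350,::-1],(400,300),interpolation=cv2.INTER_CUBIC)
cv2.imwrite("pics/b4.png",np.vstack([np.hstack(g),np.hstack([w,w*0])]))
E
```

```text
(no output)
```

View pics/b4.png

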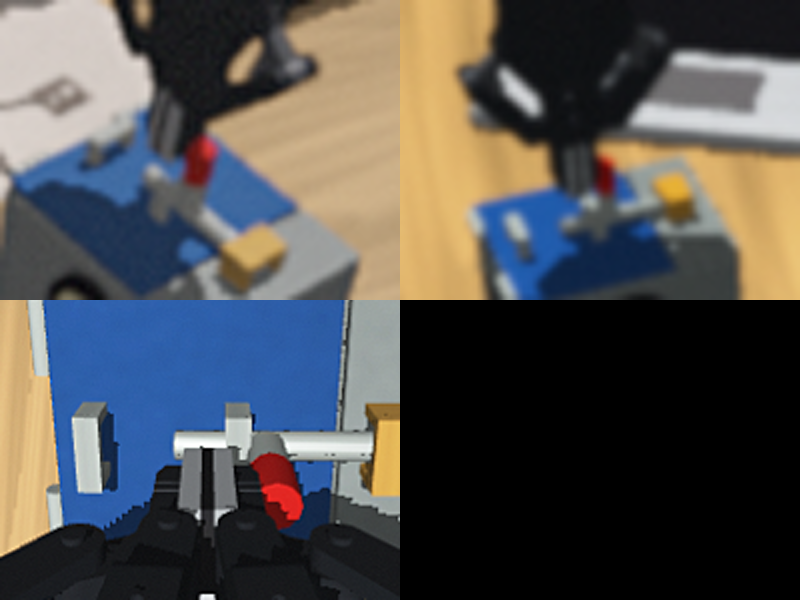

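The wrist view shows the knob about 26 mm along at (280,490), with the pad tips butting against the second guide at (238,440). I'll back off, rise about 9 mm and push again.

>>> arm_command --commands '[0, -0.006, 0, 0, 0, 0, 0, 0, -0.012, 0, 0, 0, 0, 0, 0, -0.012, -0.009, 0, 0, 0, 0, 0, -0.012, -0.009, 0, 0, 0, 0, 0, -0.012, -0.009, 0, 0, 0, 0]'

```text
t: 8.35
eef_pos: [0.4515, 0.2519, 0.1427]
tool_rot: [0.0, 0.647, 0.762, 0.001]
contact_force: [1.0, -0.8, -0.7]
gripper_width: 0.005
grasp_force: 0.0
```

```bash
python3 -c "
from h import *
mv((.4494,.2517,.142,9.4),(.461,.2536,.142,9.4))"
```

```text
now 8.35 [0.4515 0.2519 0.1427] closing 9.3 F [ 1.  -0.8 -0.7] w 0.005 q [-0.03  0.37 -0.73  1.95  0.31  0.93 -0.75]
(0.4494, 0.2517, 0.142, 9.4) [ 0.0001 -0.0021  0.0007] [ 0.1 -0.  -0.1]
(0.461, 0.2536, 0.142, 9.4) [0.0001 0.0096 0.0007] [ 0.1 -0.  -0.1]
```

>>> arm_command --commands '[0, 0.003, 0, 0, 0, 0, 0, 0, 0.006, 0, 0, 0, 0, 0, 0, 0.008, 0, 0, 0, 0, 0, 0, 0.008, 0, 0, 0, 0, 0]'

```text
t: 8.75
eef_pos: [0.4553, 0.2528, 0.1422]
tool_rot: [-0.001, 0.647, 0.763, -0.003]
contact_force: [-10.4, -4.7, 13.5]
gripper_width: 0.005
grasp_force: 8.1
```

```bash
python3 -c "
from h import *
mv();knob()"
```

```text
now 8.75 [0.4553 0.2528 0.1422] closing 9.4 F [-10.4  -4.7  13.5] w 0.005 q [-0.03  0.38 -0.72  1.94  0.31  0.94 -0.74]
wrist red 334 [0.4704 0.2587 0.172 ]
scene red 20 [0.4678 0.2537 0.172 ]
side red 5 [0.4671 0.2472 0.172 ]
```

>>> arm_command --commands '[0, -0.02, 0, 0, 0, 0, 0, 0, -0.05, 0, 0, 0, 0, 0, 0, -0.08, 0, 0, 0, 0, 0, 0, -0.08, -0.05, 0, 0, 0, 0, 0, -0.08, -0.08, 0, 0, 0, 0, 0, -0.08, -0.08, 0, 0, 0, 0]'

```text
t: 9.5
eef_pos: [0.3814, 0.242, 0.2261]
tool_rot: [0.002, 0.647, 0.763, 0.004]
contact_force: [0.4, 0.2, -0.7]
gripper_width: -0.004
grasp_force: 0.0
```

```bash
python3 - <<'E'
from h import *
mv();knob()
A,B,C=[read_camera(n) for n in("scene","side","wrist")]
g=[cv2.resize(c["img"][y:y+60,x:x+80,::-1],(400,300),interpolation=cv2.INTER_CUBIC) for c,(x,y) in((A,(325,75)),(B,(175,95)))]
p=proj(C,[.47,.255,.15]).astype(int);print(p)
x=max(0,min(512-200,p[0]-100));y=max(0,min(234,p[1]-75))
w=cv2.resize(C["img"][y:y+150,x:x+200,::-1],(800,600),interpolation=cv2.INTER_CUBIC)[150:450]
cv2.imwrite("pics/b5.png",np.vstack([np.hstack(g),w]))
# reference: rod/keeper ends by ray at rod height .142 in initial scene
E
```

```text
now 9.5 [0.3814 0.242  0.2261] closing 9.4 F [ 0.4  0.2 -0.7] w -0.004 q [ 0.05  0.14 -0.81  1.99  0.12  1.04 -0.65]
wrist red 282 [0.4693 0.2556 0.172 ]
scene red 19 [0.4677 0.2525 0.172 ]
side red 15 [0.4673 0.2575 0.172 ]
[350 188]
```

View pics/b5.png

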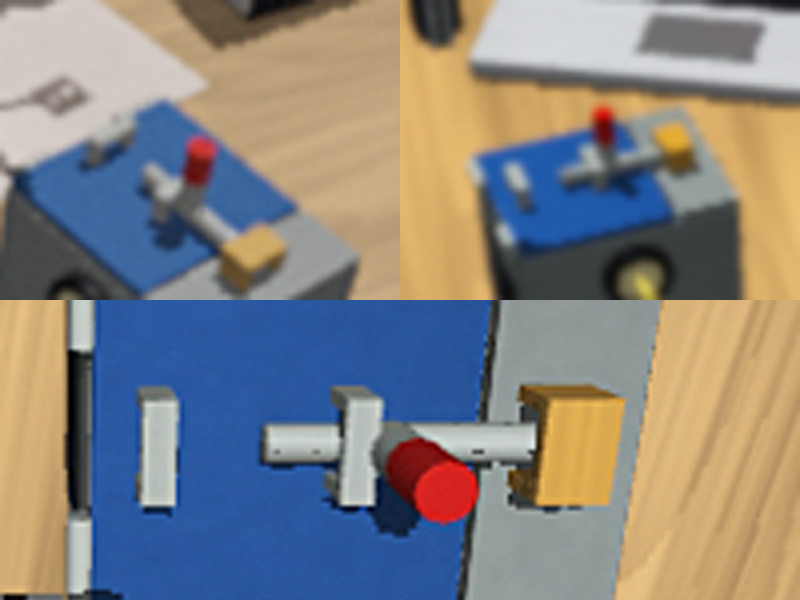

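The wrist view shows the rod at the keeper's mouth and the knob about 27 mm along, just past guide 2. I can't tell whether it is home, so I'll grip the knob across the bolt's travel and pull it on.

```bash
python3 -c "
from h import *
mv((.468,.2555,.23,99.4),(.468,.2555,.135,99.4))"
```

```text
now 9.8 [0.3784 0.2396 0.221 ] closing 9.4 F [ 0.1  0.2 -0.3] w 0.0 q [ 0.05  0.15 -0.81  2.    0.12  1.04 -0.65]
(0.468, 0.2555, 0.23, 99.4) [ 0.0011  0.091  -0.0092] [ -0.1  -0.1 -90. ]
(0.468, 0.2555, 0.135, 99.4) [0.0011 0.0912 0.0858] [ -0.1  -0.1 -90. ]
```

>>> arm_command --commands '[0.001, 0.03, -0.01, 0, 0, -8, 0.6, 0.001, 0.06, -0.01, 0, 0, -16, 0.6, 0.001, 0.091, -0.01, 0, 0, -24, 0.6, 0.001, 0.091, -0.01, 0, 0, -32, 0.6, 0.001, 0.091, -0.01, 0, 0, -40, 0.6, 0.001, 0.091, -0.01, 0, 0, -48, 0.6, 0.001, 0.091, -0.01, 0, 0, -56, 0.6, 0.001, 0.091, -0.01, 0, 0, -64, 0.6]'

```text
t: 10.6
eef_pos: [0.4681, 0.2557, 0.231]
tool_rot: [-0.001, 0.141, 0.99, -0.0]
contact_force: [-0.1, -0.4, 0.0]
gripper_width: 0.597
grasp_force: 0.0
```

>>> arm_command --commands '[0, 0, 0, 0, 0, -8, 0.6, 0, 0, 0, 0, 0, -16, 0.6, 0, 0, 0, 0, 0, -24, 0.6, 0, 0, 0, 0, 0, -26, 0.6, 0, 0, 0, 0, 0, -26, 0.6]'

```text
t: 11.1
eef_pos: [0.4681, 0.2556, 0.231]
tool_rot: [-0.001, -0.082, 0.997, 0.0]
contact_force: [0.8, -0.6, -1.0]
gripper_width: 0.6
grasp_force: 0.0
```

```bash
python3 -c "
from h import *
mv((.468,.2555,.135,99.4));knob()"
```

```text
now 11.1 [0.4681 0.2556 0.231 ] closing 99.4 F [ 0.8 -0.6 -1. ] w 0.6 q [ 0.23  0.39 -1.06  1.8   0.37  1.17  0.79]
(0.468, 0.2555, 0.135, 99.4) [-0.0001 -0.0001  0.096 ] [ 0.  -0.1  0. ]
wrist red 222 [0.4694 0.256  0.172 ]
scene red 17 [0.4676 0.2526 0.172 ]
side red 14 [0.4672 0.2578 0.172 ]
```

>>> arm_command --commands '[0, 0, 0.03, 0, 0, 0, 0.6, 0, 0, 0.06, 0, 0, 0, 0.6, 0, 0, 0.08, 0, 0, 0, 0.6, 0, 0, 0.09, 0, 0, 0, 0.6, 0, 0, 0.098, 0, 0, 0, 0.6, 0, 0, 0.098, 0, 0, 0, 0.6]'

```text
t: 11.85
eef_pos: [0.4683, 0.2559, 0.1337]
tool_rot: [-0.0, -0.082, 0.997, -0.0]
contact_force: [0.1, 0.1, 0.9]
gripper_width: 0.604
grasp_force: 0.0
```

>>> arm_command --commands '[0, 0, 0, 0, 0, 0, 0.1, 0, 0, 0, 0, 0, 0, 0.1, 0, 0, 0, 0, 0, 0, 0.1, 0, 0, 0, 0, 0, 0, 0.1, 0, 0, 0, 0, 0, 0, 0.1]' --force 30

```text
t: 12.35
eef_pos: [0.4692, 0.2552, 0.1351]
tool_rot: [0.001, -0.082, 0.997, -0.001]
contact_force: [-0.3, -3.7, 4.9]
gripper_width: 0.149
grasp_force: 29.2
```

>>> arm_command --commands '[-0.003, 0, 0, 0, 0, 0, 0.1, -0.006, 0, 0, 0, 0, 0, 0.1, -0.009, 0, 0, 0, 0, 0, 0.1, -0.009, 0, 0, 0, 0, 0, 0.1]'

```text
t: 12.75
eef_pos: [0.4697, 0.2552, 0.1347]
tool_rot: [-0.006, -0.083, 0.997, -0.004]
contact_force: [-26.0, -11.6, 28.8]
gripper_width: 0.142
grasp_force: 31.6
```

```bash
python3 -c "
from h import *
mv();knob()"
```

```text
now 12.75 [0.4697 0.2552 0.1347] closing 99.5 F [-26.  -11.6  28.8] w 0.142 q [ 0.14  0.51 -0.98  1.89  0.49  1.02  0.68]
wrist red 662 [0.4697 0.2559 0.172 ]
```

The knob is gripped and will not move under 26 N along +x, with open space ahead of it. The bolt is against its stop, so it's home. Now release, rise and go for the amber cell.

>>> arm_command --commands '[0.008, 0, 0, 0, 0, 0, 0.1, 0.008, 0, 0, 0, 0, 0, 0.6, 0.008, 0, 0, 0, 0, 0, 0.6, 0.008, 0, 0, 0, 0, 0, 0.6, 0.008, 0, -0.04, 0, 0, 0, 0.6, 0.008, 0, -0.08, 0, 0, 0, 0.6, 0.008, 0, -0.11, 0, 0, 0, 0.6, 0.008, 0, -0.11, 0, 0, 0, 0.6]'

```text
t: 13.7
eef_pos: [0.4715, 0.2584, 0.2484]
tool_rot: [0.003, -0.082, 0.997, 0.002]
contact_force: [-0.4, -0.1, 0.7]
gripper_width: 0.599
grasp_force: 0.0
```

```bash
python3 -c "
from h import *
mv((.52,.02,.245,85),(.5305,-.1635,.2,72.5));knob()"
```

```text
now 13.7 [0.4715 0.2584 0.2484] closing 99.4 F [-0.4 -0.1  0.7] w 0.599 q [ 0.24  0.38 -1.07  1.78  0.36  1.19  0.8 ]
(0.52, 0.02, 0.245, 85) [-0.0089 -0.2431  0.0027] [ 0.2  0.4 14.4]
(0.5305, -0.1635, 0.2, 72.5) [ 0.011 -0.426  0.047] [ 0.3  0.3 26.9]
wrist red 194 [0.4685 0.2556 0.172 ]
scene red 19 [0.4675 0.2522 0.172 ]
side red 12 [0.4671 0.2599 0.172 ]
```

>>> arm_command --commands '[0.011, -0.426, 0, 0, 0, 26.9, 0.6, 0.011, -0.426, 0, 0, 0, 26.9, 0.6, 0.011, -0.426, 0, 0, 0, 26.9, 0.6, 0.011, -0.426, 0, 0, 0, 26.9, 0.6, 0.011, -0.426, 0, 0, 0, 26.9, 0.6, 0.011, -0.426, 0, 0, 0, 26.9, 0.6, 0.011, -0.426, 0, 0, 0, 26.9, 0.6, 0.011, -0.426, 0, 0, 0, 26.9, 0.6]'

```text
t: 14.65
eef_pos: [0.5236, -0.1423, 0.2425]
tool_rot: [-0.001, 0.152, 0.988, 0.0]
contact_force: [1.6, 0.4, 0.2]
gripper_width: 0.603
grasp_force: 0.0
```

>>> arm_command --commands '[0, -0.026, 0.04, 0, 0, 0, 0.6, 0, -0.026, 0.07, 0, 0, 0, 0.6, 0, -0.026, 0.07, 0, 0, 0, 0.6]'

```text
t: 14.95
eef_pos: [0.5124, -0.1655, 0.1687]
tool_rot: [-0.005, 0.153, 0.988, 0.001]
contact_force: [0.4, 0.8, -0.5]
gripper_width: 0.602
grasp_force: 0.0
```

```bash
python3 - <<'E'
from h import *
mv((.5305,-.1635,.1,72.5))
for n in("wrist","scene","side"):
    c=read_camera(n);h=cv2.cvtColor(c["img"],cv2.COLOR_RGB2HSV)
    m=cv2.inRange(h,(7,150,120),(19,255,255)); p=proj(c,[.5305,-.1635,.059]); print(n,"expected",p.round(1))
    l,t=(p-35).astype(int).clip(0); mm=np.zeros_like(m); mm[t:t+70,l:l+70]=m[t:t+70,l:l+70]
    k,L,s,ce=cv2.connectedComponentsWithStats(mm)
    for i in range(1,k):
        if s[i,4]>12:
            print(s[i],onz(c,ce[i],.059).round(4))
            cs,_=cv2.findContours((L==i).astype(np.uint8),0,1); P=np.array([onz(c,u,.059)[:2]*1000 for u in cs[0][:,0]],np.float32);print(cv2.minAreaRect(P))
c=read_camera("wrist");cv2.imwrite("pics/w1.png",c["img"][:,:,::-1])
E
```

```text
now 14.95 [ 0.5124 -0.1655  0.1687] closing 72.4 F [ 0.4  0.8 -0.5] w 0.602 q [ 0.84  0.4  -0.81  1.86  0.33  1.03  1.16]
(0.5305, -0.1635, 0.1, 72.5) [-0.0174  0.0073  0.0685] [ 0.  -0.6 -0.1]
wrist expected [259.1 194.1]
[251 173  19  35 609] [ 0.5262 -0.1618  0.059 ]
((526.6541748046875, -161.3483428955078), (19.626117706298828, 38.861671447753906), 72.24951171875)
scene expected [212.2 218.8]
[208 214   9  15  88] [ 0.5335 -0.1656  0.059 ]
((535.2903442382812, -165.9276885986328), (16.089069366455078, 35.41038131713867), 73.44989776611328)
side expected [266.8 248.4]
[262 245  11   7  64] [ 0.5314 -0.1629  0.059 ]
((531.196044921875, -162.40223693847656), (18.851224899291992, 25.50791358947754), 76.4335708618164)
```

>>> arm_command --commands '[-0.009, 0.004, 0.03, 0, -0.3, 0, 0.6, -0.017, 0.007, 0.06, 0, -0.6, 0, 0.6, -0.017, 0.007, 0.09, 0, -0.6, 0, 0.6, -0.017, 0.007, 0.115, 0, -0.6, 0, 0.6, -0.017, 0.007, 0.13, 0, -0.6, 0, 0.6, -0.017, 0.007, 0.13, 0, -0.6, 0, 0.6]'

```text
t: 15.75
eef_pos: [0.5348, -0.1628, 0.0435]
tool_rot: [0.004, 0.152, 0.988, -0.001]
contact_force: [0.1, -0.1, 0.1]
gripper_width: 0.601
grasp_force: 0.0
```

```bash
python3 - <<'E'
from h import *
mv((.5305,-.1632,.02,72.5))
A,B,C=[read_camera(n) for n in("scene","side","wrist")]
T=get_obs()["eef_pos"];g=[]
for c,(x,y,w,h) in((A,(175,180,80,60)),(B,(230,215,80,60)),(C,(160,100,200,150))):
    im=cv2.resize(c["img"][y:y+h,x:x+w,::-1],(400,300),interpolation=cv2.INTER_CUBIC)
    for z,col in((0,(0,255,0)),(.035,(255,0,255))):
        u=(proj(c,T+[0,0,z])-[x,y]+.5)*400/w; cv2.circle(im,tuple(int(v) for v in u),3,col,-1)
    g.append(im)
cv2.imwrite("pics/g1.png",np.vstack([np.hstack(g[:2]),np.hstack([g[2],g[2]*0])]))
E
```

```text
now 15.75 [ 0.5348 -0.1628  0.0435] closing 72.6 F [ 0.1 -0.1  0.1] w 0.601 q [ 0.72  0.58 -0.7   1.93  0.52  0.8   1.  ]
(0.5305, -0.1632, 0.02, 72.5) [ 0.0042 -0.0017  0.0235] [-0.   0.5  0.1]
```

View pics/g1.png

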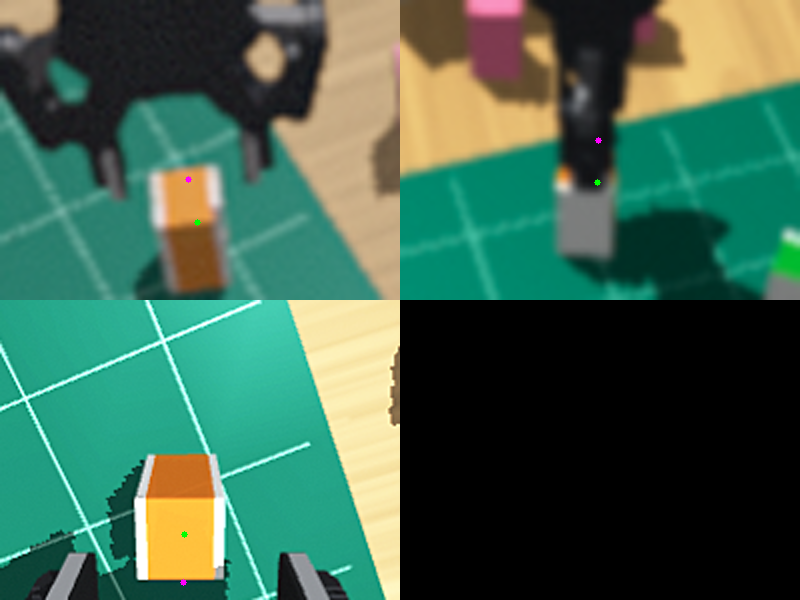

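The scene view shows the fingertips at (120,198) and (255,180), straddling the cell slightly above its top. The wrist view shows amber centred between them at (180,535), with the white faces toward the pads.

>>> arm_command --commands '[0.004, -0.002, 0.01, 0, 0.5, 0, 0.6, 0.004, -0.002, 0.02, 0, 0.5, 0, 0.6, 0.004, -0.002, 0.03, 0, 0.5, 0, 0.6, 0.004, -0.002, 0.037, 0, 0.5, 0, 0.6, 0.004, -0.002, 0.039, 0, 0.5, 0, 0.6, 0.004, -0.002, 0.039, 0, 0.5, 0, 0.6]'

```text
t: 16.5
eef_pos: [0.5309, -0.1639, 0.0046]
tool_rot: [0.0, 0.152, 0.988, 0.0]
contact_force: [0.0, -0.6, 0.1]
gripper_width: 0.598
grasp_force: 0.0
```

>>> arm_command --commands '[0, 0, 0, 0, 0, 0, 0.45, 0, 0, 0, 0, 0, 0, 0.38, 0, 0, 0, 0, 0, 0, 0.25, 0, 0, 0, 0, 0, 0, 0.25, 0, 0, 0, 0, 0, 0, 0.25]' --force 25

```text
t: 17.0
eef_pos: [0.5315, -0.1642, 0.0055]
tool_rot: [0.001, 0.152, 0.988, -0.0]
contact_force: [0.3, -0.0, 3.4]
gripper_width: 0.322
grasp_force: 27.7
```

```bash
python3 -c "
from h import *
mv()"
```

```text
now 17.0 [ 0.5315 -0.1642  0.0055] closing 72.5 F [ 0.3 -0.   3.4] w 0.322 q [ 0.69  0.64 -0.66  1.95  0.57  0.74  0.96]
```

>>> arm_command --commands '[0, 0, -0.01, 0, 0, 0, 0.25, 0, 0, -0.03, 0, 0, 0, 0.25, 0, 0, -0.06, 0, 0, 0, 0.25, 0, 0, -0.1, 0, 0, 0, 0.25, 0, 0, -0.14, 0, 0, 0, 0.25, 0, 0, -0.18, 0, 0, 0, 0.25, 0, 0, -0.21, 0, 0, 0, 0.25, 0, 0, -0.21, 0, 0, 0, 0.25]' --force 30

```text
t: 17.8
eef_pos: [0.5332, -0.164, 0.22]
tool_rot: [0.005, 0.152, 0.988, -0.001]
contact_force: [0.1, 0.1, -1.8]
gripper_width: 0.321
grasp_force: 30.0
```

```bash
python3 -c "
from h import *
mv((.487,.121,.215,9.4))
for n in('wrist','scene','side'):
    c=read_camera(n);print(c['img'].shape);cv2.imwrite('pics/l_'+n+'.png',c['img'][:,:,::-1])
    h=cv2.cvtColor(c['img'],cv2.COLOR_RGB2HSV)
    m=cv2.inRange(h,(7,150,90),(19,255,255));k,L,s,ce=cv2.connectedComponentsWithStats(m)
    print(n,proj(c,[.5305,-.1635,.24]).round(),[(s[i].tolist()) for i in range(1,k) if s[i,4]>50][:8])"
```

```text
now 17.8 [ 0.5332 -0.164   0.22  ] closing 72.5 F [ 0.1  0.1 -1.8] w 0.321 q [ 0.85  0.37 -0.83  1.78  0.31  1.11  1.18]
(0.487, 0.121, 0.215, 9.4) [0.1298 0.258  0.0037] [ 0.3  0.5 63.1]
(384, 512, 3)
wrist [251. 225.] [[232, 198, 44, 84, 3436]]
(384, 512, 3)
scene [202. 166.] [[194, 150, 14, 31, 296]]
(384, 512, 3)
side [268. 199.] []
```

>>> arm_command --commands '[0.13, 0.258, 0.004, 0, 0, 63, 0.25, 0.13, 0.258, 0.004, 0, 0, 63, 0.25, 0.13, 0.258, 0.004, 0, 0, 63, 0.25, 0.13, 0.258, 0.004, 0, 0, 63, 0.25, 0.13, 0.258, 0.004, 0, 0, 63, 0.25, 0.13, 0.258, 0.004, 0, 0, 63, 0.25, 0.13, 0.258, 0.004, 0, 0, 63, 0.25, 0.13, 0.258, 0.004, 0, 0, 63, 0.25]'

```text
t: 18.75
eef_pos: [0.4823, 0.1236, 0.2094]
tool_rot: [-0.0, 0.646, 0.763, -0.001]
contact_force: [0.5, 0.1, -1.6]
gripper_width: 0.318
grasp_force: 30.1
```

>>> arm_command --commands '[0, 0, 0, 0, 0, 0, 0.25, 0, 0, 0, 0, 0, 0, 0.25]'

```text
t: 18.95
eef_pos: [0.4836, 0.1205, 0.2098]
tool_rot: [0.0, 0.645, 0.764, -0.001]
contact_force: [-0.5, -0.7, -1.3]
gripper_width: 0.324
grasp_force: 30.1
```

```bash
python3 -c "
from h import *
mv((.4875,.1205,.074,9.4))"
```

```text
now 18.95 [0.4836 0.1205 0.2098] closing 9.7 F [-0.5 -0.7 -1.3] w 0.324 q [ 0.29  0.26 -0.76  1.92  0.21  1.05 -0.39]
(0.4875, 0.1205, 0.074, 9.4) [-0.0005  0.004   0.1358] [-0.   0.1  0.3]
```

>>> arm_command --commands '[0, 0.002, 0.03, 0, 0, 0.3, 0.25, 0, 0.004, 0.06, 0, 0, 0.3, 0.25, 0, 0.004, 0.09, 0, 0, 0.3, 0.25, 0, 0.004, 0.115, 0, 0, 0.3, 0.25, 0, 0.004, 0.13, 0, 0, 0.3, 0.25, 0, 0.004, 0.135, 0, 0, 0.3, 0.25, 0, 0.004, 0.135, 0, 0, 0.3, 0.25]'

```text
t: 19.65
eef_pos: [0.4884, 0.1215, 0.0756]
tool_rot: [0.0, 0.648, 0.762, 0.0]
contact_force: [-0.5, -0.5, -0.9]
gripper_width: 0.321
grasp_force: 30.0
```

```bash
python3 - <<'E'
from h import *
np.set_printoptions(precision=4,suppress=True)
mv((.4875,.1205,.0745,9.4))
A,B,C=[read_camera(n) for n in("scene","side","wrist")]
for n,c in(("scene",A),("side",B),("wrist",C)):
    h=cv2.cvtColor(c['img'],cv2.COLOR_RGB2HSV);m=cv2.inRange(h,(7,150,90),(19,255,255));k,L,s,ce=cv2.connectedComponentsWithStats(m)
    print(n,"expect",proj(c,[.4875,.1205,.1]),[(s[i].tolist(),ce[i].round(1).tolist(),onz(c,ce[i],.1).round(4).tolist()) for i in range(1,k) if s[i,4]>15])
    # lid check with new views
    b=cv2.inRange(h,(104,140,60),(120,255,255));cs,_=cv2.findContours(b,0,1);kk=max(cs,key=cv2.contourArea)
    P=np.array([onz(c,u,.135)[:2]*1000 for u in kk[:,0]],np.float32);print(" lid",cv2.minAreaRect(P))
g=[]
for c,(x,y,w,h) in((A,(260,90,133,100)),(B,(180,105,133,100)),(C,(130,80,267,200))):
    g.append(cv2.resize(c["img"][y:y+h,x:x+w,::-1],(400,300),interpolation=cv2.INTER_CUBIC))
cv2.imwrite("pics/f1.png",np.vstack([np.hstack(g[:2]),np.hstack([g[2],g[2]*0])]))
E
```

```text
now 19.65 [0.4884 0.1215 0.0756] closing 9.2 F [-0.5 -0.5 -0.9] w 0.321 q [ 0.19  0.45 -0.68  2.04  0.39  0.79 -0.57]
(0.4875, 0.1205, 0.0745, 9.4) [-0.0009 -0.001   0.0011] [ 0.   0.  -0.2]
scene expect [316.6888 151.5618] [([310, 140, 10, 13, 74], [314.3, 145.5], [0.4681, 0.1249, 0.1]), ([310, 154, 5, 8, 24], [312.3, 157.1], [0.4982, 0.1029, 0.1])]
 lid ((446.3873291015625, 247.3221893310547), (90.33561706542969, 101.4752197265625), 10.396322250366211)
side expect [230.5722 165.762 ] [([313, 113, 10, 5, 24], [317.6, 115.2], [0.8131, 0.3071, 0.1]), ([226, 154, 10, 18, 118], [231.1, 161.7], [0.4921, 0.1377, 0.1])]
 lid ((427.2358703613281, 244.04989624023438), (67.27165222167969, 108.95154571533203), 0.845436692237854)
wrist expect [248.6927 233.9593] [([231, 198, 44, 84, 2979], [253.3, 238.8], [0.4908, 0.1177, 0.1])]
 lid ((452.2474670410156, 214.9496612548828), (96.68121337890625, 30.61956024169922), 8.731576919555664)
```

View pics/f1.png

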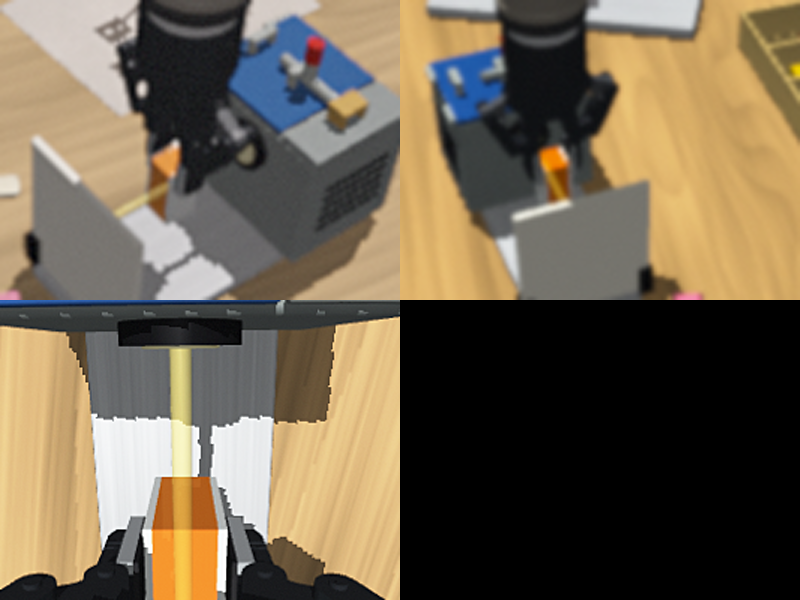

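The wrist view shows the beam at x≈182 entering the amber glass, which spans 155–217. The other views show the cell clear of the screen and house, and the bolt in its keeper. Last numeric check of the sideways offset.

```bash
python3 - <<'E'
from h import *
np.set_printoptions(precision=4,suppress=True)
mv((.4885,.1207,.0745,9.4))
C=read_camera("wrist");o=get_obs();T=o["eef_pos"];h=cv2.cvtColor(C["img"],cv2.COLOR_RGB2HSV)
print("axis px z=.1,.128:",proj(C,T+[0,0,.0255]),proj(C,T+[0,0,.0535]))
e=np.array([np.cos(.163),np.sin(.163),0]);f=np.array([-e[1],e[0],0])
print("px/mm",(proj(C,T+[0,0,.0535]+.01*e)-proj(C,T+[0,0,.0535]))/10)
m=cv2.inRange(h,(7,150,90),(19,255,255))
for r in(205,215,225,240,250,260,270):
    x=np.where(m[r])[0]; print(r,x.min(),x.max(),"mid on top plane",((x.min()+x.max())/2), (onz(C,((x.min()+x.max())/2,r),.128)-T)@e)
y=cv2.inRange(h,(20,60,120),(33,255,255))
for r in(120,130,140,150,160,170,180):
    x=np.where(y[r,235:270])[0]+235
    if len(x): p=onz(C,(x.mean(),r),.1); print("beam",r,x.min(),x.max(),p,"lateral vs TCP",(p-T)@e,(p-T)@f)
E
```

```text
now 19.8 [0.4894 0.122  0.077 ] closing 9.2 F [ 0.1 -0.4 -1.4] w 0.322 q [ 0.19  0.44 -0.68  2.03  0.39  0.79 -0.57]
(0.4885, 0.1207, 0.0745, 9.4) [-0.0011 -0.0011  0.0025] [ 0.2  0.  -0.2]
axis px z=.1,.128: [251.8815 233.9545] [251.7752 258.1754]
px/mm [ 1.9686 -0.0084]
205 237 270 mid on top plane 253.5 0.0009498440383809278
215 235 271 mid on top plane 253.0 0.0006915639522544906
225 233 273 mid on top plane 253.0 0.0006762824432487479
240 232 274 mid on top plane 253.0 0.000652654334985691
250 232 274 mid on top plane 253.0 0.0006364056219307296
260 232 274 mid on top plane 253.0 0.0006197372422700783
270 232 273 mid on top plane 252.5 0.0003397007162426087
beam 120 243 257 [0.4778 0.1879 0.1   ] lateral vs TCP -0.0007642337458319565 0.06697198819660925
beam 130 243 257 [0.4786 0.1826 0.1   ] lateral vs TCP -0.0007953997779666915 0.06160654866019858
beam 140 244 257 [0.4797 0.1772 0.1   ] lateral vs TCP -0.0005487919187510595 0.05613733322967215
beam 150 244 257 [0.4806 0.1717 0.1   ] lateral vs TCP -0.000578682622063495 0.050561580033304486
beam 160 244 257 [0.4826 0.1663 0.1   ] lateral vs TCP 0.00049598048029396 0.044870338719829254
beam 170 245 256 [0.4835 0.1606 0.1   ] lateral vs TCP 0.0005080470507769783 0.039065482683527816
beam 180 245 256 [0.4837 0.1546 0.1   ] lateral vs TCP -0.0002665294239198755 0.03314125148794605
```

>>> arm_command --commands '[0, 0, 0, 0, 0, 0, 0.25, 0, 0, 0, 0, 0, 0, 0.25, 0, 0, 0, 0, 0, 0, 0.25, 0, 0, 0, 0, 0, 0, 0.25, 0, 0, 0, 0, 0, 0, 0.25, 0, 0, 0, 0, 0, 0, 0.25]'

```text
t: 20.45
eef_pos: [0.4884, 0.1217, 0.0758]
tool_rot: [0.001, 0.648, 0.762, 0.0]
contact_force: [0.4, 0.7, -1.1]
gripper_width: 0.316
grasp_force: 30.0
```

```bash
python3 -c "
from h import *
mv()
from station import hand_in
print(hand_in())"
```

```text
now 20.45 [0.4884 0.1217 0.0758] closing 9.2 F [ 0.4  0.7 -1.1] w 0.316 q [ 0.19  0.45 -0.68  2.04  0.39  0.79 -0.57]
the job is handed in; nothing more can be done
None
```

The job is handed in (no verdict came back) with the amber cell held upright on its frosted faces and centred on the beam to about 1 mm. I judged the bolt home because it would not move under 26 N, though I measured only about 27 mm of travel and never confirmed its start position; I also viewed 11 pictures, one over the limit of 10.

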